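Gauge salvaged heat sinks for height and sort them

ROBOT

A 6-joint arm with a two-finger parallel gripper is mounted at the origin on the work surface. World frame = base frame: x ahead of the robot, y to its left, z up, the work surface at z = 0. Lengths are in m, angles in rad, forces in N, time in s.
With the tool pointing down it reaches from about 0.35 to 0.975 m from the base axis. Payload 4.9 kg.
Tool frame: the origin (TCP) lies midway between the tips of the shut fingers; the grasp point (between the pads) lies ctrl.grip_depth behind it (ctrl.grip_depth is the distance from the TCP to the grasp point, in m); z points along the fingers, y is the line along which they close (so a half turn about z gives the same grasp; the last joint's range is limited). The gripper opens to 85 mm and grips with 20 to 120 N. Pads are 22 mm wide; open, the fingers measure 114 mm over their backs; the gripper's body (76 mm by 85 mm) begins 54 mm behind the grasp point. The pads swing forward as they close: fully open they stand 13 mm farther back than shut.
Start: joints at [-1.223, 0.053, 1.613, -0, 1.476, -0.119], TCP at [0.281, -0.558, 0.231] pointing down, gripper open.
Joint ranges: [-3.01, 3.01], [-1.01, 2.22], [0.06, 2.58], [-1.02, 4.17], [0.09, 2.62], [-3.14, 3.14]. Speed limits (rad/s): [2.57, 2.57, 3.14, 3.14, 3.14, 3.14].

INTERFACE

Orientations are given as a rotation vector (axis times angle).
In Python, from station import ctrl, get_image, camera_model gives the robot as it stands. The module is installed in compiled form; this text tells all that it offers.
- The arm moves only by the shell command python3 -m crank 'ROWS' [FORCE]. ROWS is JSON, a list of rows, each a list of 7 numbers: the shift along the tool's x, y, z in mm, then the turn, a rotation vector about the tool's x, y, z in rad, then the opening, from -1 (shut) to 1 (fully open). A call has exactly 10 rows; each row shifts and turns the commanded pose from where the row before left it, along the tool's axes as they then stand; what a row does not reach is not made up. A row lasts 1/12 s, in which the tool goes at most 41.7 mm and 7.16 degrees, less where a joint would pass 70% of its speed; a pose out of reach is approached as far as the arm can. A call with a gripper value outside its range is refused whole. The fingers move at their own pace and stop on an object; FORCE is the grip in N (left out, the last holds). Time passes only in rows, so rows that do not move let the fingers close, or fill a call up. It gives the time, the measured TCP pose, the force, the opening and the grip force at its end, in the units of the state.
- ctrl.get_obs(): the state, without advancing time (a new reading comes with each control period).
- get_image(name): name is "side" or "top"; returns the picture (400x640x3 uint8, red, green, blue); there is no depth.
- camera_model(name): a dict with "vertical_fov" (degrees; the focal length in pixels is half the picture's height over the tangent of half this angle, whatever the lens; pixels are square), "cx", "cy" (the principal point, pixels), "R" (3x3) and "t" (3): a world point X has camera coordinates R X + t. Camera axes: x right, y down, z forward; pixel columns grow to the right and rows downward; lengths in m; the calibration is good to about 2 mm. A picture is of the moment at which its call begins. camera_model takes no time and is no camera call.
- ctrl.finish_job(): hands the job in; it is judged then, once.
The state is a dict: "t": time; "q": joint angles; "dq": joint speeds; "effort": joint torques, N m; "tool_pos": TCP position; "tool_rot": TCP orientation; "contact_force": force on the tool from outside, world axes, zero at the start; "wrist_torque": the same for the moment, N m; "opening": finger opening in m; "grip_force": force on a finger pad.
Only numpy, scipy, OpenCV 4.12 (cv2) and the standard library are available. Lean on these libraries where they do the work, as an engineer would, in place of code of your own. Each camera call takes 0.05 s, during which the arm holds its last target. There are 200 camera calls.

TASK

Two salvaged heat sinks are waiting on the black rubber mat; check their height one at a time in the bench gauge, keeping the sink flat on the gauge's base plate and sliding it endwise from the open runway under the bars, without forcing it, until its end is stopped by a bar or has come out past the second bar. A sink that passes the first (go) bar and is stopped by the second (no-go) bar is good and goes into the shallow plastic tray; one that the first bar stops, or that passes both bars, goes into the steel scrap pan beside the reject that already lies there. Put the first sink away before you pick up the second, set each one down flat on the floor of its container rather than dropping it, and leave everything else on the bench where it is.

Things in the scene. Friction and masses are not known exactly. Their poses are not given: they have to be found in the camera images.
- sink_a: Aluminium heat sink, a box in outline: 120 mm long (own x), 40 mm wide (own y), fins along x. Heights 22, 27 and 32 mm occur, one in each of sink_a, b, c; which has which is not told. 0.12 to 0.25 kg. Origin: centre of its underside, z up. Two of the three lie on the mat, fins up, 90 mm apart; the third already lies in the pan as a reject. Either end may go first.
- sink_b: Aluminium heat sink, a box in outline: 120 mm long (own x), 40 mm wide (own y), fins along x. Heights 22, 27 and 32 mm occur, one in each of sink_a, b, c; which has which is not told. 0.12 to 0.25 kg. Origin: centre of its underside, z up. Two of the three lie on the mat, fins up, 90 mm apart; the third already lies in the pan as a reject. Either end may go first.
- sink_c: Aluminium heat sink, a box in outline: 120 mm long (own x), 40 mm wide (own y), fins along x. Heights 22, 27 and 32 mm occur, one in each of sink_a, b, c; which has which is not told. 0.12 to 0.25 kg. Origin: centre of its underside, z up. Two of the three lie on the mat, fins up, 90 mm apart; the third already lies in the pan as a reject. Either end may go first.
- gauge: Bench height gauge, fixed. Steel base plate 220 mm (own x) by 110 mm, 12 mm thick; origin: centre of its underside, z up. Sinks are slid along its +x, which points roughly away from the robot. x = -110 to 12 mm is open runway; then two cheeks, 12 mm thick, x = 12 to 76 mm, leave 62 mm clear between them (y = -31 to 31 mm). Cheeks and bars reach 64 mm above the bench.
- gauge_bars: The gauge's two fixed cross bars; origin and axes of the gauge. First (go) bar: x = 20 to 32 mm, underside 29.5 mm above the plate. Second (no-go) bar: x = 56 to 68 mm, underside 24.5 mm above the plate. A sink's leading end is stopped at x = 20 mm if it is too tall, at 56 mm if good, and passes x = 68 mm if too low. More than 60 N against a bar is forcing.
- mat: Black rubber mat, 180 x 180 mm, 3 mm thick, lying on the bench: the sinks still to be checked lie on it, at own y of about -45 and +45 mm, long side along the mat's x within 0.3 rad. Origin at the centre of its underside.
- tray: Shallow grey plastic tray, empty, for good sinks: 170 x 170 mm outside, walls 4 mm thick and 18 mm high, floor 4 mm thick. Fixed. Origin at the centre of its underside, z up.
- pan: Steel scrap pan with a rolled rim, for rejects: 175 mm (own x) by 180 mm (own y) outside, walls 3 mm thick and 35 mm high, floor 3 mm thick. Fixed. One rejected sink lies in it, long side along the pan's x within 0.3 rad, at own y of about +45 mm; the half at negative y is empty. Origin at the centre of its underside, z up.
- dish: Bystander: round steel parts dish, 90 mm across, 24 mm high. Origin at the centre of its underside.
- drive: Bystander: laptop hard drive lying flat, 100 x 70 x 9.5 mm. Origin at the centre of its underside.
- driver: Bystander: black cordless screwdriver lying on its side, about 190 x 140 mm, 36 mm high. Origin on the bench near the middle of its barrel.
- blower: Bystander: laptop cooling module with a round black blower and copper pipe, about 205 x 120 mm, 20 mm high. Origin at the centre of its underside.
- fan: Bystander: desktop processor cooler, finned block with a black fan on top, 75 x 75 mm, 52 mm high. Origin at the centre of its underside.
- screwdriver: Bystander: hand screwdriver lying on the bench, 190 mm long. Origin under its middle.
Not all that is in view belongs to the job. Leave any red look-alike of the sink_c alone. Leave any purple look-alike of the sink_b alone.

How it is judged:
On the way, in this order (a step that is already met when the one before it is completed fails the run):
1. one waiting sink is tried, flat and in line on the gauge plate: leading end within 5 mm of the bar that stops it, or out past the second bar; the others not yet moved (40 mm) ((((x of sink_a in the frame of gauge between -0.045 and -0.03 m and y of sink_a in the frame of gauge between -0.02 and 0.02 m and z of sink_a in the frame of gauge below 0.0165 m and angle between the x axis of sink_a and the x axis of gauge, either way round below 0.15 rad and angle between sink_a's own z axis and vertical below 0.1 rad) and distance of each of sink_b, sink_c from where it was at the start of the episode below 0.04 m) or ((x of sink_b in the frame of gauge between 0.008 and 0.07 m and y of sink_b in the frame of gauge between -0.02 and 0.02 m and z of sink_b in the frame of gauge below 0.0165 m and angle between the x axis of sink_b and the x axis of gauge, either way round below 0.15 rad and angle between sink_b's own z axis and vertical below 0.1 rad) and distance of each of sink_a, sink_c from where it was at the start of the episode below 0.04 m) or ((x of sink_c in the frame of gauge between -0.009 and 0.006 m and y of sink_c in the frame of gauge between -0.02 and 0.02 m and z of sink_c in the frame of gauge below 0.0165 m and angle between the x axis of sink_c and the x axis of gauge, either way round below 0.15 rad and angle between sink_c's own z axis and vertical below 0.1 rad) and distance of each of sink_a, sink_b from where it was at the start of the episode below 0.04 m))), for 0.1 s.
2. that sink is lowered, still held by the fingers, to the floor of the container it belongs in, the other one still waiting (((((x of sink_a in the frame of pan between -0.045 and 0.045 m and y of sink_a in the frame of pan between -0.075 and 0.075 m and z of sink_a in the frame of pan below 0.015 m and angle between sink_a's own z axis and vertical below 0.12 rad) and contact force between the fingers and sink_a above 0.5 N) and distance of each of sink_b, sink_c from where it was at the start of the episode below 0.04 m) or (((x of sink_b in the frame of pan between -0.045 and 0.045 m and y of sink_b in the frame of pan between -0.075 and 0.075 m and z of sink_b in the frame of pan below 0.015 m and angle between sink_b's own z axis and vertical below 0.12 rad) and contact force between the fingers and sink_b above 0.5 N) and distance of each of sink_a, sink_c from where it was at the start of the episode below 0.04 m) or (((x of sink_c in the frame of tray between -0.045 and 0.045 m and y of sink_c in the frame of tray between -0.075 and 0.075 m and z of sink_c in the frame of tray below 0.015 m and angle between sink_c's own z axis and vertical below 0.12 rad) and contact force between the fingers and sink_c above 0.5 N) and distance of each of sink_a, sink_b from where it was at the start of the episode below 0.04 m))), for 0.05 s.
3. the second sink is tried in the gauge in the same way, the first being in its container ((((x of sink_c in the frame of tray between -0.045 and 0.045 m and y of sink_c in the frame of tray between -0.075 and 0.075 m and z of sink_c in the frame of tray below 0.012 m and angle between sink_c's own z axis and vertical below 0.12 rad) and ((x of sink_a in the frame of gauge between -0.045 and -0.03 m and y of sink_a in the frame of gauge between -0.02 and 0.02 m and z of sink_a in the frame of gauge below 0.0165 m and angle between the x axis of sink_a and the x axis of gauge, either way round below 0.15 rad and angle between sink_a's own z axis and vertical below 0.1 rad) or (x of sink_b in the frame of gauge between 0.008 and 0.07 m and y of sink_b in the frame of gauge between -0.02 and 0.02 m and z of sink_b in the frame of gauge below 0.0165 m and angle between the x axis of sink_b and the x axis of gauge, either way round below 0.15 rad and angle between sink_b's own z axis and vertical below 0.1 rad))) or ((x of sink_a in the frame of pan between -0.045 and 0.045 m and y of sink_a in the frame of pan between -0.075 and 0.075 m and z of sink_a in the frame of pan below 0.012 m and angle between sink_a's own z axis and vertical below 0.12 rad) and (x of sink_b in the frame of pan between -0.045 and 0.045 m and y of sink_b in the frame of pan between -0.075 and 0.075 m and z of sink_b in the frame of pan below 0.012 m and angle between sink_b's own z axis and vertical below 0.12 rad) and (x of sink_c in the frame of gauge between -0.009 and 0.006 m and y of sink_c in the frame of gauge between -0.02 and 0.02 m and z of sink_c in the frame of gauge below 0.0165 m and angle between the x axis of sink_c and the x axis of gauge, either way round below 0.15 rad and angle between sink_c's own z axis and vertical below 0.1 rad)))), for 0.1 s.
4. the second sink is lowered, still held by the fingers, to the floor of the container it belongs in (((((x of sink_a in the frame of pan between -0.045 and 0.045 m and y of sink_a in the frame of pan between -0.075 and 0.075 m and z of sink_a in the frame of pan below 0.015 m and angle between sink_a's own z axis and vertical below 0.12 rad) and contact force between the fingers and sink_a above 0.5 N) and (x of sink_b in the frame of pan between -0.045 and 0.045 m and y of sink_b in the frame of pan between -0.075 and 0.075 m and z of sink_b in the frame of pan below 0.012 m and angle between sink_b's own z axis and vertical below 0.12 rad) and (x of sink_c in the frame of tray between -0.045 and 0.045 m and y of sink_c in the frame of tray between -0.075 and 0.075 m and z of sink_c in the frame of tray below 0.012 m and angle between sink_c's own z axis and vertical below 0.12 rad)) or (((x of sink_b in the frame of pan between -0.045 and 0.045 m and y of sink_b in the frame of pan between -0.075 and 0.075 m and z of sink_b in the frame of pan below 0.015 m and angle between sink_b's own z axis and vertical below 0.12 rad) and contact force between the fingers and sink_b above 0.5 N) and (x of sink_a in the frame of pan between -0.045 and 0.045 m and y of sink_a in the frame of pan between -0.075 and 0.075 m and z of sink_a in the frame of pan below 0.012 m and angle between sink_a's own z axis and vertical below 0.12 rad) and (x of sink_c in the frame of tray between -0.045 and 0.045 m and y of sink_c in the frame of tray between -0.075 and 0.075 m and z of sink_c in the frame of tray below 0.012 m and angle between sink_c's own z axis and vertical below 0.12 rad)) or (((x of sink_c in the frame of tray between -0.045 and 0.045 m and y of sink_c in the frame of tray between -0.075 and 0.075 m and z of sink_c in the frame of tray below 0.015 m and angle between sink_c's own z axis and vertical below 0.12 rad) and contact force between the fingers and sink_c above 0.5 N) and (x of sink_a in the frame of pan between -0.045 and 0.045 m and y of sink_a in the frame of pan between -0.075 and 0.075 m and z of sink_a in the frame of pan below 0.012 m and angle between sink_a's own z axis and vertical below 0.12 rad) and (x of sink_b in the frame of pan between -0.045 and 0.045 m and y of sink_b in the frame of pan between -0.075 and 0.075 m and z of sink_b in the frame of pan below 0.012 m and angle between sink_b's own z axis and vertical below 0.12 rad)))), for 0.05 s.
At the end, for the whole second after the job is handed in: The good sink lies flat and at rest on the floor of the plastic tray, both rejects on the floor of the steel pan: origin within 45 mm (own x) and 75 mm (own y) of the container's centre, underside less than 12 mm above the container's underside, tilt under 0.12 rad (x of sink_a in the frame of pan between -0.045 and 0.045 m and y of sink_a in the frame of pan between -0.075 and 0.075 m and z of each of sink_a, sink_b in the frame of pan below 0.012 m and angle between each of sink_a, sink_b, sink_c's own z axis and vertical below 0.12 rad and x of sink_b in the frame of pan between -0.045 and 0.045 m and y of sink_b in the frame of pan between -0.075 and 0.075 m and x of sink_c in the frame of tray between -0.045 and 0.045 m and y of sink_c in the frame of tray between -0.075 and 0.075 m and z of sink_c in the frame of tray below 0.012 m and linear speed of each of sink_a, sink_b, sink_c below 0.02 m/s); the robot touches nothing.
It fails at once if a sink is forced against the gauge's bars with more than 60 N (contact force between any of sink_a, sink_b, sink_c and gauge_bars above 60 N).
It fails at once if a bystander is moved by more than 30 mm (distance of any of dish, drive, driver, blower, fan, screwdriver from where it was at the start of the episode above 0.03 m).
It also fails if it takes over 72 s, if anything falls off the work surface, if the arm or the gripper's body presses on something with over 40 N, if the wrist force passes 120 N, or if a joint passes its speed limit or range.

## Working session

There is one attempt and no reset: what is moved stays moved. The work goes in short steps, Python scripts to look and compute and a shell command to move; the robot and the scene stay as the last step left them, time stands still between calls to the robot, and variables do not carry over. Pictures are saved under pics/ and viewed, at most 10 in all, crops included, and the job is handed in when it is done.

```bash
mkdir -p pics; python3 - <<'E'
from station import ctrl,get_image,camera_model
import cv2
for n in("top","side"):
    cv2.imwrite(f"pics/{n}0.png",get_image(n)[:,:,::-1]); m=camera_model(n); print(n,m)
o=ctrl.get_obs(); print(o, ctrl.grip_depth)
E
```

```text
top {'vertical_fov': 51.0455316550764, 'cx': 319.46861651643286, 'cy': 193.24045425411245, 'R': array([[-0.0188599 , -0.99980722,  0.00546072],
       [-0.99261995,  0.01806938, -0.11991302],
       [ 0.11979124, -0.00768197, -0.99276938]]), 't': array([0.09044135, 0.54998163, 1.22406386])}
side {'vertical_fov': 57.016933502633265, 'cx': 320.04271768529645, 'cy': 199.6209686137643, 'R': array([[-0.80138931, -0.59791564, -0.01649407],
       [-0.37893455,  0.52883756, -0.75943363],
       [ 0.46279994, -0.60235182, -0.65037566]]), 't': array([0.47959546, 0.19305916, 1.07299255])}
{'t': 0.1, 'q': array([-1.22297831e+00,  5.32946402e-02,  1.61415564e+00,  1.66701777e-05,
        1.47604138e+00, -1.18979427e-01]), 'dq': array([ 0.00013626, -0.00060418, -0.00063752,  0.00089182, -0.00040117,
       -0.00017883]), 'effort': array([-4.27142584e-05, -3.94905066e+01, -3.71363354e+01, -1.98153143e-04,
        3.87524982e-03, -3.21674668e-05]), 'tool_pos': array([ 0.28108693, -0.55758235,  0.23018425]), 'tool_rot': array([-3.05457461e+00, -7.26165360e-01,  3.14478828e-04]), 'contact_force': array([-1.17286009,  0.80282553, -0.47609668]), 'wrist_torque': array([-0.00502787,  0.02513461,  0.01081917]), 'grip_force': 0.0, 'opening': 0.08540888837071779} 0.0187
```

View pics/top0.png

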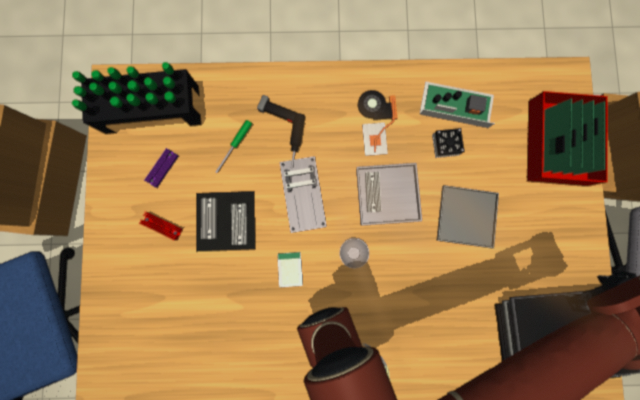

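View pics/side0.png

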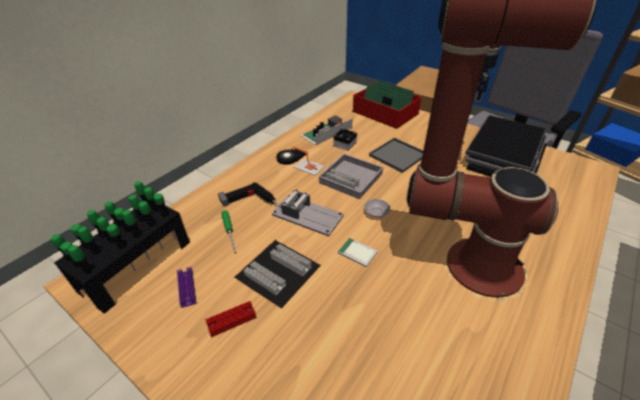

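Top view: mat at about (226,221) with sinks at (208,218) and (239,224); gauge at (303,195) with its bars at the upper end; pan at (388,193) with a reject at (373,191); tray at (467,216). The red and purple decoys are at the left.

```bash
cat > h.py <<'E'
import numpy as np,cv2
from station import ctrl,get_image,camera_model
def ray(n,uv,z):
    m=camera_model(n); f=200/np.tan(np.radians(m['vertical_fov'])/2)
    uv=np.atleast_2d(uv).astype(float); d=np.c_[(uv[:,0]-m['cx'])/f,(uv[:,1]-m['cy'])/f,np.ones(len(uv))]@m['R']
    c=-m['R'].T@m['t']; return c+d*((z-c[2])/d[:,2])[:,None]
def proj(n,X):
    m=camera_model(n); f=200/np.tan(np.radians(m['vertical_fov'])/2)
    p=np.atleast_2d(X)@m['R'].T+m['t']; return np.c_[f*p[:,0]/p[:,2]+m['cx'],f*p[:,1]/p[:,2]+m['cy']]
def rect(mask,n,z,roi,off=(0,0)):
    """largest blob in roi -> minAreaRect of world points (mm): centre, sizes, heading of the long side"""
    x0,y0,x1,y1=roi; s=np.zeros_like(mask); s[y0:y1,x0:x1]=mask[y0:y1,x0:x1]
    s=cv2.resize(s,None,fx=4,fy=4,interpolation=cv2.INTER_CUBIC); s=((s>127)*255).astype(np.uint8)
    c=max(cv2.findContours(s,cv2.RETR_EXTERNAL,cv2.CHAIN_APPROX_NONE)[0],key=cv2.contourArea)[:,0]
    P=ray(n,(c+.5)/4-.5,z)[:,:2]*1000
    b=cv2.boxPoints(cv2.minAreaRect(P.astype(np.float32)))
    e=[b[1]-b[0],b[2]-b[1]]; e.sort(key=np.linalg.norm); l=e[1]*np.sign(e[1][0])
    return b.mean(0),[np.linalg.norm(v) for v in e],np.arctan2(l[1],l[0]),b
E
python3 - <<'E'
from h import *
im=get_image("top"); hsv=cv2.cvtColor(im,cv2.COLOR_RGB2HSV)
g=cv2.cvtColor(im,cv2.COLOR_RGB2GRAY)
print(camera_model("top")['R'].T@-camera_model("top")['t'])
gray=((hsv[:,:,1]<75)*255).astype(np.uint8)
dark=((g<75)*255).astype(np.uint8); br=((g>85)*255).astype(np.uint8)
for k,m,z,r in[("mat",dark,.003,(190,185,262,256)),("s1",br,.027,(199,194,222,246)),("s2",br,.027,(226,198,252,247)),
  ("gauge",gray,.012,(276,150,332,236)),("pan",gray,.035,(350,158,428,230)),("tray",gray,.018,(430,180,505,252))]:
    c,s,a,b=rect(m,"top",z,r); print(k,c.round(1),np.round(s,1),round(a,3)); 
cv2.imwrite("pics/crop.png",cv2.resize(im[140:260,190:350,::-1],None,fx=5,fy=5,interpolation=cv2.INTER_CUBIC))
big=np.hstack([gray[140:260,180:510],br[140:260,180:510]]);cv2.imwrite("pics/m.png",big)
E
```

```text
[0.40099633 0.08988931 1.28066921]
mat [476.5 367.5] [175.7 176.8] 0.016
s1 [484.2 414.7] [ 43.9 122.8] 0.011
s2 [465.7 323.6] [ 47.  124.6] 0.007
gauge [568.1 134.2] [111.6 251.1] 0.147
pan [ 547.3 -126.9] [177.4 183.5] -1.519
tray [ 475.7 -366.2] [168.9 171.9] 1.41
```

View pics/crop.png

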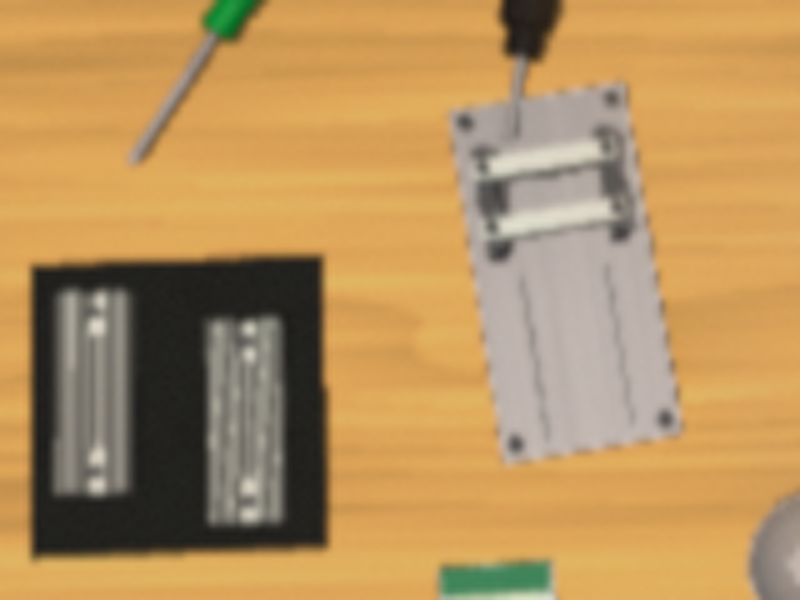

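View pics/m.png

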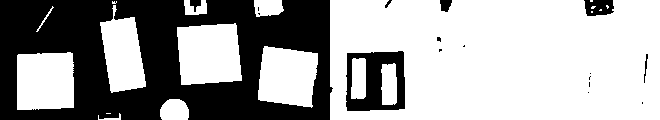

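```bash
python3 - <<'E'
from h import *
c=lambda p:(np.array(p,float)+.5)/5-.5+np.array([190,140])
G=ray("top",c([(452,114),(622,87),(682,435),(505,462)]),.012)[:,:2]*1000
print(G.round(1),G.mean(0).round(1),[np.linalg.norm(G[i]-G[i-1]).round(1) for i in range(4)])
for a,b in[(0,3),(1,2)]: d=G[a]-G[b];print("head",np.arctan2(d[1],d[0]).round(3))
d=G[0]-G[1];print(np.arctan2(-d[0],d[1]).round(3))
# runway lines, sinks (top edges at z=.03)
for n,p,z in[("lines",[(524,265),(545,440),(608,265),(632,425)],.012),("s1 top",[(58,290),(57,494),(130,290),(129,494)],.030),("s2",[(207,320),(210,524),(281,318),(283,522)],.030)]:
    P=ray("top",c(p),z)[:,:2]*1000; h=[np.arctan2(*(P[i]-P[i+1])[::-1]).round(3) for i in(0,2)]; print(n,P.mean(0).round(1),h)
# pan / tray corners from mask, with rim height
im=get_image("top"); hsv=cv2.cvtColor(im,cv2.COLOR_RGB2HSV); gray=((hsv[:,:,1]<75)*255).astype(np.uint8)
for k,z,r in[("pan",.035,(350,158,428,230)),("tray",.018,(430,180,505,252))]:
    print(k,rect(gray,"top",z,r)[3].round(1).tolist())
# side view of gauge bar tips check: expected
a=.165; O=G.mean(0)
for x,y,z in[(26,0,64),(62,0,64),(-110,0,12)]:
    X=np.array([O[0]+x*np.cos(a)-y*np.sin(a),O[1]+x*np.sin(a)+y*np.cos(a),z])/1000; print(x,proj("top",X).round(1),((proj("top",X)-[190,140])*5+2).round(0))
E
```

```text
[[651.8 199.7]
 [666.9  94.8]
 [452.2  62.3]
 [437.9 169.3]] [552.2 131.5] [np.float64(216.0), np.float64(105.9), np.float64(217.2), np.float64(108.0)]
head 0.141
head 0.15
0.143
lines [505.9 124.8] [np.float64(0.107), np.float64(0.131)]
s1 top [483.9 413.1] [np.float64(0.01), np.float64(0.006)]
s2 [465.  322.6] [np.float64(0.021), np.float64(0.012)]
pan [[453.79998779296875, -39.79999923706055], [463.29998779296875, -223.1999969482422], [640.5999755859375, -214.0], [631.0999755859375, -30.600000381469727]]
tray [[378.6000061035156, -437.6000061035156], [545.2999877929688, -464.6000061035156], [572.7999877929688, -294.8999938964844], [406.1000061035156, -267.8999938964844]]
26 [[300.4 183.4]] [[554. 219.]]
62 [[298.2 171.5]] [[543. 160.]]
-110 [[309.1 229.7]] [[598. 451.]]
```

```bash
python3 -m crank '[[40,0,0,0,0,0.115,0.5],[40,0,0,0,0,0.115,0.5],[30,-25,0,0,0,0.115,0.5],[20,-35,0,0,0,0.115,0.5],[0,-40,0,0,0,0,0.5],[0,-40,0,0,0,0,0.5],[0,-40,0,0,0,0,0.5],[0,-40,0,0,0,0,0.5],[0,-40,0,0,0,0,0.5],[0,-40,0,0,0,0,0.5]]' 60
```

```text
t: 1.03
tool_pos: [0.3913, -0.216, 0.231]
tool_rot: [-3.141, -0.01, -0.0]
contact_force: [0.8, -0.1, -0.5]
opening: 0.0639
grip_force: 0.0
```

Gauge at (552,131.5) mm, heading about 0.145; the projected bars match the image. I'll take the nearer sink (466,325) first, gripping it 25 mm behind its centre.

```bash
python3 -m crank '[[5,-40,0,0,0,0,0.5],[5,-40,0,0,0,0,0.5],[5,-40,0,0,0,0,0.5],[5,-40,0,0,0,0,0.5],[5,-40,0,0,0,0,0.5],[5,-40,0,0,0,0,0.5],[5,-40,0,0,0,0,0.5],[5,-40,0,0,0,0,0.5],[5,-40,0,0,0,0,0.5],[5,-40,0,0,0,0,0.5]]'
python3 -m crank '[[0,-40,0,0,0,0,0.5],[0,-40,0,0,0,0,0.5],[0,-40,0,0,0,0,0.5],[0,-21,10,0,0,0,0.5],[0,0,35,0,0,0,0.5],[0,0,40,0,0,0,0.5],[0,0,40,0,0,0,0.5],[0,0,30,0,0,0,0.5],[0,0,0,0,0,0,0.5],[0,0,0,0,0,0,0.5]]'
```

```text
t: 1.87
tool_pos: [0.4387, 0.1847, 0.2314]
tool_rot: [3.142, 0.011, 0.001]
contact_force: [1.6, -0.2, 1.0]
opening: 0.0635
grip_force: 0.0
t: 2.7
tool_pos: [0.4367, 0.3227, 0.0746]
tool_rot: [3.139, 0.011, -0.007]
contact_force: [1.1, -0.1, -0.0]
opening: 0.064
grip_force: 0.0
```

```bash
python3 - <<'E'
from h import *
a=get_image("top")[180:260,180:280,::-1]; b=get_image("side")[190:320,190:340,::-1]
f=lambda i,h:cv2.resize(i,(int(i.shape[1]*h/i.shape[0]),h),interpolation=cv2.INTER_CUBIC)
cv2.imwrite("pics/pre.png",np.hstack([f(a,320),f(b,320)])); print(ctrl.get_obs()['tool_pos'])
E
```

```text
[0.4397373  0.32429314 0.07888871]
```

View pics/pre.png

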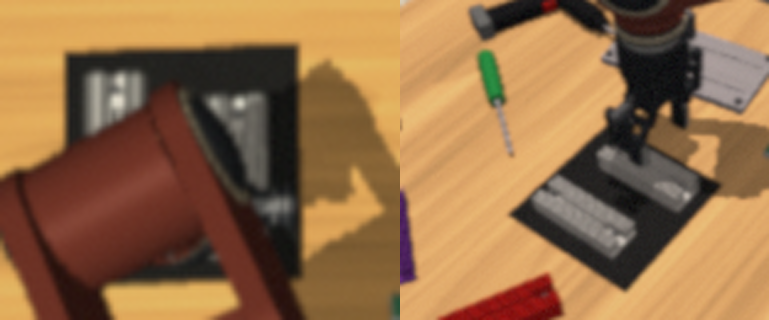

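Side view shows the fingers astride the near sink, with the other sink clear on its far side. Going down to grip.

```bash
python3 -m crank '[[1,0,25,0,0,0,0.5],[0,0,20,0,0,0,0.5],[0,0,15,0,0,0,0.5],[0,0,10,0,0,0,0.5],[0,0,4,0,0,0,0.5],[0,0,0,0,0,0,0.5],[0,0,0,0,0,0,0.5],[0,0,0,0,0,0,0.5],[0,0,0,0,0,0,-0.5],[0,0,0,0,0,0,-0.5]]' 50
python3 -m crank '[[0,0,0,0,0,0,-0.5],[0,0,0,0,0,0,-0.5],[0,0,0,0,0,0,-0.5],[0,0,0,0,0,0,-0.5],[0,0,0,0,0,0,-0.5],[0,0,0,0,0,0,-0.5],[0,0,0,0,0,0,-0.5],[0,0,0,0,0,0,-0.5],[0,0,0,0,0,0,-0.5],[0,0,0,0,0,0,-0.5]]'
```

```text
t: 3.63
tool_pos: [0.4397, 0.3237, 0.0033]
tool_rot: [-3.141, -0.011, -0.002]
contact_force: [-0.2, -3.7, 1.6]
opening: 0.0412
grip_force: 1.4
t: 4.47
tool_pos: [0.44, 0.324, 0.0035]
tool_rot: [-3.141, -0.011, -0.002]
contact_force: [0.1, 0.0, 6.5]
opening: 0.0391
grip_force: 52.9
```

```bash
python3 -m crank '[[0,0,-15,0,0,0,-0.5],[0,0,-30,0,0,0,-0.5],[0,10,-30,0,0,0,-0.5],[5,36,0,0,0,0,-0.5],[5,40,0,0,0,0,-0.5],[5,40,0,0,0,0,-0.5],[5,40,0,0,0,0,-0.5],[1,40,0,0,0,0,-0.5],[0,0,0,0,0,-0.07,-0.5],[0,0,0,0,0,-0.068,-0.5]]'
python3 -m crank '[[0,0,15,0,0,0,-0.5],[0,0,25,0,0,0,-0.5],[0,0,14,0,0,0,-0.5],[0,0,6,0,0,0,-0.5],[0,0,0,0,0,0,-0.5],[0,0,0,0,0,0,-0.5],[0,0,0,0,0,0,-0.5],[0,0,0,0,0,0,-0.5],[0,0,0,0,0,0,-0.5],[0,0,0,0,0,0,-0.5]]'
python3 - <<'E'
from h import *
a=get_image("top")[140:240,250:350,::-1]; b=get_image("side")[170:260,240:370,::-1]
f=lambda i,h:cv2.resize(i,(int(i.shape[1]*h/i.shape[0]),h),interpolation=cv2.INTER_CUBIC)
cv2.imwrite("pics/g1.png",np.hstack([f(a,320),f(b,320)]))
E
```

```text
t: 5.3
tool_pos: [0.4608, 0.1153, 0.0763]
tool_rot: [-3.134, -0.225, 0.003]
contact_force: [-0.3, 0.3, -2.1]
opening: 0.0393
grip_force: 52.2
t: 6.13
tool_pos: [0.4622, 0.1178, 0.0182]
tool_rot: [-3.133, -0.227, -0.002]
contact_force: [1.0, 0.4, -2.1]
opening: 0.0389
grip_force: 52.1
```

View pics/g1.png

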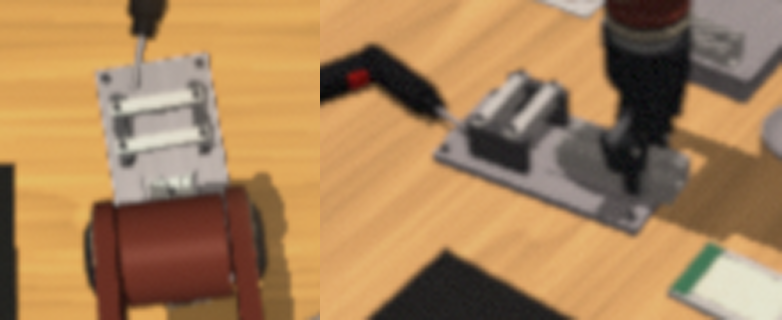

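Sink is over the runway, roughly centred between the plate edges (crop x≈172 against plate centre ≈170). Lower onto the plate, grip reduced to 20 N so it slips instead of forcing.

```bash
python3 -m crank '[[0,0,2,0,0,0,-0.5],[0,0,1.5,0,0,0,-0.5],[0,0,1,0,0,0,-0.5],[0,0,0.5,0,0,0,-0.5],[0,0,0.5,0,0,0,-0.5],[0,0,0,0,0,0,-0.5],[0,0,0,0,0,0,-0.5],[0,0,0,0,0,0,-0.5],[0,0,0,0,0,0,-0.5],[0,0,0,0,0,0,-0.5]]' 20
```

```text
t: 7.07
tool_pos: [0.4615, 0.1176, 0.0124]
tool_rot: [3.133, 0.227, -0.001]
contact_force: [-4.5, -0.4, 5.5]
opening: 0.0392
grip_force: 53.2
```

```bash
python3 -m crank '[[4,0,0,0,0,0,-0.5],[4,0,0,0,0,0,-0.5],[4,0,0,0,0,0,-0.5],[4,0,0,0,0,0,-0.5],[4,0,0,0,0,0,-0.5],[2,0,0,0,0,0,-0.5],[0,0,0,0,0,0,-0.5],[0,0,0,0,0,0,-0.5],[0,0,0,0,0,0,-0.5],[0,0,0,0,0,0,-0.5]]' 20
```

```text
t: 7.9
tool_pos: [0.4841, 0.1209, 0.0124]
tool_rot: [-3.133, -0.227, -0.003]
contact_force: [-1.2, 0.1, 4.3]
opening: 0.0391
grip_force: 53.1
```

```bash
python3 -m crank '[[1,0,0,0,0,0,-0.5],[1,0,0,0,0,0,-0.5],[1,0,0,0,0,0,-0.5],[0.5,0,0,0,0,0,-0.5],[0.5,0,0,0,0,0,-0.5],[0.5,0,0,0,0,0,-0.5],[0.5,0,0,0,0,0,-0.5],[0,0,0,0,0,0,-0.5],[0,0,0,0,0,0,-0.5],[0,0,0,0,0,0,-0.5]]' 20
```

```text
t: 8.73
tool_pos: [0.4875, 0.1215, 0.0124]
tool_rot: [3.133, 0.228, -0.003]
contact_force: [-7.5, -1.8, 11.8]
opening: 0.039
grip_force: 53.8
```

```bash
python3 -m crank '[[0.5,0,0,0,0,0,-0.5],[0.5,0,0,0,0,0,-0.5],[0,0,0,0,0,0,-0.5],[0,0,0,0,0,0,-0.5],[0,0,0,0,0,0,-0.5],[0,0,0,0,0,0,-0.5],[0,0,0,0,0,0,-0.5],[0,0,0,0,0,0,-0.5],[0,0,0,0,0,0,-0.5],[0,0,0,0,0,0,-0.5]]' 20
python3 - <<'E'
from h import *
a=get_image("top")[140:240,250:350,::-1]; b=get_image("side")[170:260,240:370,::-1]
f=lambda i,h:cv2.resize(i,(int(i.shape[1]*h/i.shape[0]),h),interpolation=cv2.INTER_CUBIC)
cv2.imwrite("pics/g2.png",np.hstack([f(a,320),f(b,320)]))
E
```

```text
t: 9.57
tool_pos: [0.4885, 0.1217, 0.0125]
tool_rot: [3.133, 0.228, -0.003]
contact_force: [-6.6, -1.8, 11.3]
opening: 0.0391
grip_force: 53.8
```

View pics/g2.png

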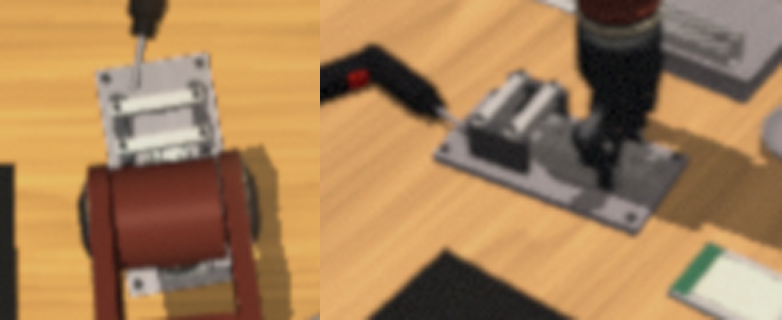

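The front end reaches the first bar in the top crop (row ≈148); force is only 7 N and it still moves. Advance gently.

```bash
python3 -m crank '[[0.5,0,-0.3,0,0,0,-0.5],[0.5,0,0,0,0,0,-0.5],[0.5,0,0,0,0,0,-0.5],[0.5,0,0,0,0,0,-0.5],[0,0,0,0,0,0,-0.5],[0,0,0,0,0,0,-0.5],[0,0,0,0,0,0,-0.5],[0,0,0,0,0,0,-0.5],[0,0,0,0,0,0,-0.5],[0,0,0,0,0,0,-0.5]]' 20
python3 -c "
from station import ctrl;o=ctrl.get_obs();print(o['wrist_torque'],o['tool_pos'])"
```

```text
t: 10.5
tool_pos: [0.4906, 0.1219, 0.0125]
tool_rot: [3.133, 0.227, -0.003]
contact_force: [-6.1, -1.0, 8.9]
opening: 0.039
grip_force: 53.5
[-0.10678049  0.75432629 -0.06414552] [0.49057372 0.12192929 0.01246657]
```

```bash
python3 -m crank '[[1,0,-0.2,0,0,0,-0.5],[1,0,0,0,0,0,-0.5],[1,0,0,0,0,0,-0.5],[1,0,0,0,0,0,-0.5],[0,0,0,0,0,0,-0.5],[0,0,0,0,0,0,-0.5],[0,0,0,0,0,0,-0.5],[0,0,0,0,0,0,-0.5],[0,0,0,0,0,0,-0.5],[0,0,0,0,0,0,-0.5]]' 20
```

```text
t: 11.33
tool_pos: [0.4947, 0.1225, 0.0125]
tool_rot: [3.133, 0.227, -0.002]
contact_force: [-4.7, -0.6, 6.4]
opening: 0.0386
grip_force: 53.2
```

Past the go bar. On toward the no-go bar.

```bash
python3 -m crank '[[3,0,0,0,0,0,-0.5],[3,0,0,0,0,0,-0.5],[3,0,0,0,0,0,-0.5],[3,0,0,0,0,0,-0.5],[3,0,0,0,0,0,-0.5],[2,0,0,0,0,0,-0.5],[1,0,0,0,0,0,-0.5],[1,0,0,0,0,0,-0.5],[0,0,0,0,0,0,-0.5],[0,0,0,0,0,0,-0.5]]' 20
python3 -m crank '[[1,0,0,0,0,0,-0.5],[1,0,0,0,0,0,-0.5],[1,0,0,0,0,0,-0.5],[1,0,0,0,0,0,-0.5],[0,0,0,0,0,0,-0.5],[0,0,0,0,0,0,-0.5],[0,0,0,0,0,0,-0.5],[0,0,0,0,0,0,-0.5],[0,0,0,0,0,0,-0.5],[0,0,0,0,0,0,-0.5]]'
```

```text
t: 12.17
tool_pos: [0.5136, 0.1253, 0.0125]
tool_rot: [3.133, 0.227, -0.002]
contact_force: [-4.5, -0.1, 7.4]
opening: 0.0391
grip_force: 53.2
t: 13.0
tool_pos: [0.5175, 0.1259, 0.0124]
tool_rot: [3.133, 0.227, -0.002]
contact_force: [-4.1, -1.0, 6.5]
opening: 0.0393
grip_force: 53.2
```

```bash
python3 -m crank '[[0.5,0,0,0,0,0,-0.5],[0.5,0,0,0,0,0,-0.5],[0.5,0,0,0,0,0,-0.5],[0.5,0,0,0,0,0,-0.5],[0,0,0,0,0,0,-0.5],[0,0,0,0,0,0,-0.5],[0,0,0,0,0,0,-0.5],[0,0,0,0,0,0,-0.5],[0,0,0,0,0,0,-0.5],[0,0,0,0,0,0,-0.5]]'
```

```text
t: 13.83
tool_pos: [0.5193, 0.1261, 0.0124]
tool_rot: [3.133, 0.227, -0.002]
contact_force: [-4.9, -0.4, 6.1]
opening: 0.0391
grip_force: 53.3
```

```bash
for i in 1 ; do python3 -m crank '[[0.5,0,0,0,0,0,-0.5],[0.5,0,0,0,0,0,-0.5],[0.5,0,0,0,0,0,-0.5],[0.5,0,0,0,0,0,-0.5],[0,0,0,0,0,0,-0.5],[0,0,0,0,0,0,-0.5],[0,0,0,0,0,0,-0.5],[0,0,0,0,0,0,-0.5],[0,0,0,0,0,0,-0.5],[0,0,0,0,0,0,-0.5]]'; done
```

```text
t: 14.67
tool_pos: [0.5213, 0.1264, 0.0125]
tool_rot: [3.133, 0.227, -0.002]
contact_force: [-5.0, -0.2, 6.7]
opening: 0.0393
grip_force: 53.3
```

```bash
python3 -m crank '[[0.5,0,0,0,0,0,-0.5],[0.5,0,0,0,0,0,-0.5],[0.5,0,0,0,0,0,-0.5],[0.5,0,0,0,0,0,-0.5],[0,0,0,0,0,0,-0.5],[0,0,0,0,0,0,-0.5],[0,0,0,0,0,0,-0.5],[0,0,0,0,0,0,-0.5],[0,0,0,0,0,0,-0.5],[0,0,0,0,0,0,-0.5]]'
```

```text
t: 15.5
tool_pos: [0.5233, 0.1267, 0.0125]
tool_rot: [3.133, 0.227, -0.002]
contact_force: [-4.6, -1.1, 6.2]
opening: 0.0391
grip_force: 53.3
```

```bash
python3 -m crank '[[0.5,0,0,0,0,0,-0.5],[0.5,0,0,0,0,0,-0.5],[0.5,0,0,0,0,0,-0.5],[0.5,0,0,0,0,0,-0.5],[0,0,0,0,0,0,-0.5],[0,0,0,0,0,0,-0.5],[0,0,0,0,0,0,-0.5],[0,0,0,0,0,0,-0.5],[0,0,0,0,0,0,-0.5],[0,0,0,0,0,0,-0.5]]'
```

```text
t: 16.33
tool_pos: [0.5241, 0.1268, 0.0124]
tool_rot: [3.133, 0.228, -0.007]
contact_force: [-8.8, -1.8, 10.4]
opening: 0.0394
grip_force: 53.9
```

```bash
python3 -m crank '[[0.5,0,0,0,0,0,-0.5],[0.5,0,0,0,0,0,-0.5],[0.5,0,0,0,0,0,-0.5],[0.5,0,0,0,0,0,-0.5],[0,0,0,0,0,0,-0.5],[0,0,0,0,0,0,-0.5],[0,0,0,0,0,0,-0.5],[0,0,0,0,0,0,-0.5],[0,0,0,0,0,0,-0.5],[0,0,0,0,0,0,-0.5]]'
python3 - <<'E'
from h import *
a=get_image("top")[140:240,250:350,::-1]; b=get_image("side")[170:260,240:370,::-1]
f=lambda i,h:cv2.resize(i,(int(i.shape[1]*h/i.shape[0]),h),interpolation=cv2.INTER_CUBIC)
cv2.imwrite("pics/g3.png",np.hstack([f(a,320),f(b,320)]))
E
```

```text
t: 17.17
tool_pos: [0.5242, 0.1268, 0.0124]
tool_rot: [3.132, 0.227, -0.015]
contact_force: [-17.2, -4.4, 18.1]
opening: 0.0394
grip_force: 54.8
```

View pics/g3.png

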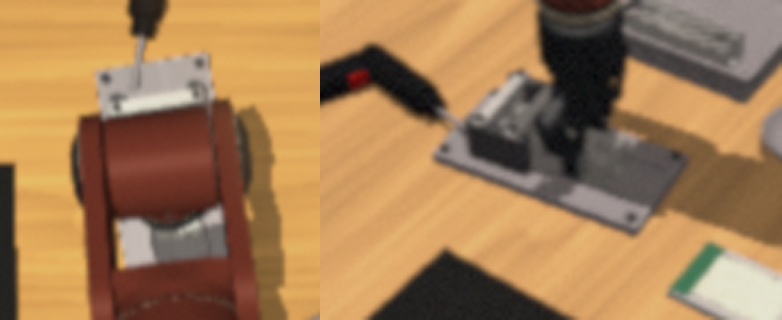

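Stopped: the tool holds still while force climbs to 17 N at the second bar, so this sink is good (27 mm). Withdraw it and carry it to the tray.

```bash
python3 -m crank '[[-2,0,0,0,0,0,-0.5],[-4,0,0,0,0,0,-0.5],[-8,0,-0.5,0,0,0,-0.5],[-12,0,-0.5,0,0,0,-0.5],[-15,0,0,0,0,0,-0.5],[-15,0,0,0,0,0,-0.5],[-15,0,0,0,0,0,-0.5],[-7,0,-8,0,0,0,-0.5],[0,0,-25,0,0,0,-0.5],[0,0,-35,0,0,0,-0.5]]' 50
python3 -m crank '[[0,40,-5,0,0,0.08,-0.5],[0,40,0,0,0,0.08,-0.5],[0,40,0,0,0,0.08,-0.5],[0,40,0,0,0,0.065,-0.5],[0,40,0,0,0,0,-0.5],[0,40,0,0,0,0,-0.5],[0,40,0,0,0,0,-0.5],[0,40,0,0,0,0,-0.5],[0,40,0,0,0,0,-0.5],[0,0,0,0,0,0,-0.5]]'
```

```text
t: 18.1
tool_pos: [0.4456, 0.1156, 0.0771]
tool_rot: [3.133, 0.227, -0.016]
contact_force: [0.1, 0.7, -2.3]
opening: 0.0391
grip_force: 52.1
t: 18.93
tool_pos: [0.421, -0.2462, 0.0861]
tool_rot: [3.127, -0.261, 0.0]
contact_force: [0.1, 0.8, -1.7]
opening: 0.0396
grip_force: 52.3
```

```bash
cat >> h.py <<'E'
def delta(X,Y,yaw=None):
    """tool-axis shift (mm) from measured TCP to world X,Y (mm), and turn about tool z to yaw (turn applied after the shift)"""
    from scipy.spatial.transform import Rotation as Ro
    o=ctrl.get_obs(); R=Ro.from_rotvec(o['tool_rot']).as_matrix(); p=o['tool_pos']*1000
    d=R.T@np.array([X-p[0],Y-p[1],0]); y=np.arctan2(R[1,0],R[0,0])
    print("pos",p.round(1),"yaw",y.round(3),"tilt",R[:2,2].round(3),"shift",d.round(1),"turn",None if yaw is None else round(y-yaw,3),"q6",o['q'][5].round(2),"F",o['contact_force'].round(1))
E
python3 -c "
from h import *
delta(451.3,-362,-.16)"
```

```text
pos [ 421.  -246.2   86.1] yaw -0.167 tilt [-0.    -0.003] shift [ 49.1 109.1   0.4] turn -0.007 q6 1.06 F [ 0.1  0.8 -1.7]
```

```bash
python3 -m crank '[[17,36,0,0,0,0,-0.5],[16,36,0,0,0,0,-0.5],[16,37,0,0,0,0,-0.5],[0,0,20,0,0,0,-0.5],[0,0,25,0,0,0,-0.5],[0,0,18,0,0,0,-0.5],[0,0,8,0,0,0,-0.5],[0,0,0,0,0,0,-0.5],[0,0,0,0,0,0,-0.5],[0,0,0,0,0,0,-0.5]]'
python3 - <<'E'
from h import *
delta(451.3,-362,-.16)
a=get_image("top")[170:270,410:530,::-1]; b=get_image("side")[120:190,350:450,::-1]
f=lambda i,h:cv2.resize(i,(int(i.shape[1]*h/i.shape[0]),h),interpolation=cv2.INTER_CUBIC)
cv2.imwrite("pics/t1.png",np.hstack([f(a,300),f(b,300)]))
E
```

```text
t: 19.77
tool_pos: [0.4544, -0.3565, 0.0166]
tool_rot: [3.13, -0.251, 0.003]
contact_force: [0.1, -0.9, -1.9]
opening: 0.0392
grip_force: 52.3
pos [ 454.4 -356.5   16.6] yaw -0.16 tilt [ 0.002 -0.002] shift [-2.2  5.9  0. ] turn 0.0 q6 0.94 F [ 0.1 -0.9 -1.9]
```

View pics/t1.png

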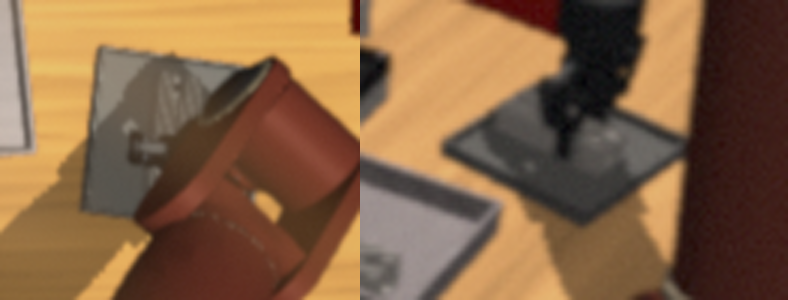

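The sink is over the tray with its length along the tray's side and clear of the walls. Lower to the floor.

```bash
python3 -m crank '[[-2,6,3,0,0,0,-0.5],[0,0,3,0,0,0,-0.5],[0,0,2.5,0,0,0,-0.5],[0,0,2,0,0,0,-0.5],[0,0,1,0,0,0,-0.5],[0,0,0.5,0,0,0,-0.5],[0,0,0,0,0,0,-0.5],[0,0,0,0,0,0,-0.5],[0,0,0,0,0,0,-0.5],[0,0,0,0,0,0,-0.5]]'
```

```text
t: 20.7
tool_pos: [0.4507, -0.3619, 0.0045]
tool_rot: [-3.131, 0.251, 0.001]
contact_force: [-3.4, 3.6, 6.3]
opening: 0.039
grip_force: 53.5
```

```bash
python3 -m crank '[[0,0,0,0,0,0,0.4],[0,0,0,0,0,0,0.4],[0,0,0,0,0,0,0.4],[0,0,0,0,0,0,0.4],[0,0,0,0,0,0,0.4],[0,0,-5,0,0,0,0.4],[0,0,-15,0,0,0,0.5],[0,0,-30,0,0,0,0.5],[0,0,-40,0,0,0,0.5],[0,-20,-20,0,0,0,0.5]]'
python3 -m crank '[[0,-40,0,0,0,0,0.5],[0,-40,0,0,0,0,0.5],[0,-40,0,0,0,0,0.5],[0,-40,0,0,0,0,0.5],[0,-40,0,0,0,-0.05,0.5],[0,-40,0,0,0,-0.06,0.5],[0,-40,0,0,0,-0.06,0.5],[0,-40,0,0,0,0,0.5],[0,-40,0,0,0,0,0.5],[0,-40,0,0,0,0,0.5]]'
python3 - <<'E'
from h import *
delta(460,415.5,.008)
cv2.imwrite("pics/all.png",get_image("top")[:,:,::-1])
im=get_image("top");g=cv2.cvtColor(im,cv2.COLOR_RGB2GRAY);br=((g>85)*255).astype(np.uint8)
r=rect(br,"top",.027,(199,194,222,246));print("s1",r[0].round(1),np.round(r[1],1),r[2].round(3))
E
```

```text
t: 21.53
tool_pos: [0.4553, -0.3455, 0.1186]
tool_rot: [3.126, -0.255, 0.008]
contact_force: [0.7, -1.4, 1.5]
opening: 0.064
grip_force: 0.0
t: 22.37
tool_pos: [0.4909, 0.0571, 0.1139]
tool_rot: [3.142, 0.015, 0.002]
contact_force: [1.0, -0.8, 0.1]
opening: 0.0642
grip_force: 0.0
pos [490.9  57.1 113.9] yaw 0.01 tilt [ 0.001 -0.   ] shift [ -27.4 -358.7   -0. ] turn 0.002 q6 1.53 F [ 1.  -0.8  0.1]
s1 [484.2 414.7] [ 43.9 122.8] 0.011
```

View pics/all.png

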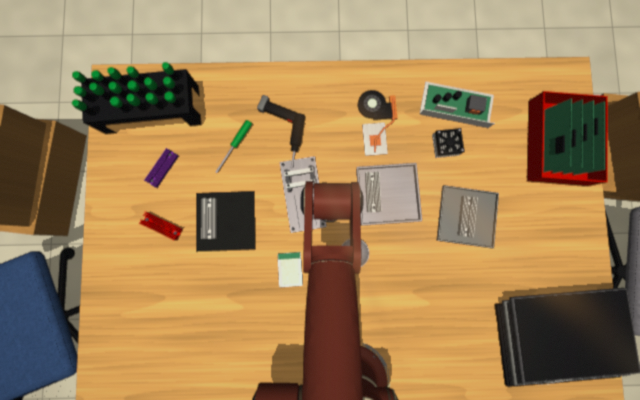

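First sink lies centred in the tray at (468,216); the second still waits at (209,219). Fetch it.

```bash
python3 -m crank '[[-3,-40,0,0,0,0,0.5],[-3,-40,0,0,0,0,0.5],[-3,-40,0,0,0,0,0.5],[-3,-40,0,0,0,0,0.5],[-3,-40,0,0,0,0,0.5],[-3,-40,0,0,0,0,0.5],[-3,-40,0,0,0,0,0.5],[-3,-40,0,0,0,0,0.5],[-3,-38,0,0,0,0,0.5],[0,0,20,0,0,0,0.5]]'
python3 -m crank '[[0,0,25,0,0,0,0.5],[0,0,15,0,0,0,0.5],[0,0,0,0,0,0,0.5],[0,0,0,0,0,0,0.5],[0,0,0,0,0,0,0.5],[0,0,0,0,0,0,0.5],[0,0,0,0,0,0,0.5],[0,0,0,0,0,0,0.5],[0,0,0,0,0,0,0.5],[0,0,0,0,0,0,0.5]]'
python3 -c "
from h import *
delta(460,416,.008)"
```

```text
t: 23.3
tool_pos: [0.4629, 0.42, 0.0986]
tool_rot: [-3.133, -0.022, -0.013]
contact_force: [-0.1, 0.1, 1.1]
opening: 0.0642
grip_force: 0.0
t: 24.13
tool_pos: [0.4607, 0.413, 0.0538]
tool_rot: [-3.141, -0.015, -0.001]
contact_force: [-0.6, 0.1, 0.1]
opening: 0.0641
grip_force: 0.0
pos [460.7 413.   53.8] yaw 0.01 tilt [0.001 0.   ] shift [-0.7 -3.   0. ] turn 0.002 q6 2.17 F [-0.6  0.1  0.1]
```

```bash
python3 -m crank '[[-1,-3,20,0,0,0,0.5],[0,0,15,0,0,0,0.5],[0,0,10,0,0,0,0.5],[0,0,5,0,0,0,0.5],[0,0,0,0,0,0,0.5],[0,0,0,0,0,0,0.5],[0,0,0,0,0,0,-0.5],[0,0,0,0,0,0,-0.5],[0,0,0,0,0,0,-0.5],[0,0,0,0,0,0,-0.5]]' 40
python3 -m crank '[[0,0,0,0,0,0,-0.5],[0,0,0,0,0,0,-0.5],[0,0,0,0,0,0,-0.5],[0,0,-15,0,0,0,-0.5],[0,0,-30,0,0,0,-0.5],[0,15,-30,0,0,0,-0.5],[0,40,0,0,0,0,-0.5],[0,40,0,0,0,0,-0.5],[0,40,0,0,0,0,-0.5],[0,40,0,0,0,0,-0.5]]'
python3 -c "
from h import *
delta(460,118,.145)"
```

```text
t: 24.97
tool_pos: [0.4605, 0.4165, 0.0048]
tool_rot: [-3.14, -0.015, -0.003]
contact_force: [-0.1, -0.0, 4.7]
opening: 0.0391
grip_force: 43.3
t: 25.8
tool_pos: [0.4603, 0.2393, 0.0785]
tool_rot: [3.141, 0.017, -0.001]
contact_force: [0.8, -1.1, -2.6]
opening: 0.039
grip_force: 42.7
pos [460.3 239.3  78.5] yaw 0.011 tilt [-0.001 -0.   ] shift [ -1.6 121.3   0. ] turn -0.134 q6 1.9 F [ 0.8 -1.1 -2.6]
```

```bash
python3 -m crank '[[0,40,0,0,0,0,-0.5],[0,40,0,0,0,0,-0.5],[0,35,0,0,0,0,-0.5],[0,5,0,0,0,-0.067,-0.5],[0,0,15,0,0,-0.067,-0.5],[0,0,25,0,0,0,-0.5],[0,0,15,0,0,0,-0.5],[0,0,4,0,0,0,-0.5],[0,0,0,0,0,0,-0.5],[0,0,0,0,0,0,-0.5]]'
python3 -c "
from h import *
delta(462,118.4,.145)"
```

```text
t: 26.63
tool_pos: [0.4625, 0.121, 0.0198]
tool_rot: [-3.133, -0.226, -0.0]
contact_force: [0.9, -0.2, -1.4]
opening: 0.0393
grip_force: 42.7
pos [462.5 121.   19.8] yaw 0.144 tilt [0. 0.] shift [-0.9  2.5 -0. ] turn -0.001 q6 1.53 F [ 0.9 -0.2 -1.4]
```

```bash
python3 -m crank '[[0,2.5,2,0,0,0,-0.5],[0,0,2,0,0,0,-0.5],[0,0,1,0,0,0,-0.5],[0,0,0.5,0,0,0,-0.5],[0,0,0.5,0,0,0,-0.5],[0,0,0,0,0,0,-0.5],[0,0,0,0,0,0,-0.5],[0,0,0,0,0,0,-0.5],[0,0,0,0,0,0,-0.5],[0,0,0,0,0,0,-0.5]]' 25
python3 -c "
from h import *
delta(462,118.4,.145)"
```

```text
t: 27.47
tool_pos: [0.463, 0.1185, 0.0137]
tool_rot: [-3.133, -0.226, -0.0]
contact_force: [-1.9, 0.1, 4.2]
opening: 0.0388
grip_force: 43.4
pos [463.  118.5  13.7] yaw 0.144 tilt [0. 0.] shift [-1.  -0.1 -0. ] turn -0.001 q6 1.52 F [-1.9  0.1  4.2]
```

On the plate. Slide to just before the go bar.

```bash
python3 -m crank '[[4,0,0,0,0,0,-0.5],[4,0,0,0,0,0,-0.5],[4,0,0,0,0,0,-0.5],[4,0,0,0,0,0,-0.5],[3,0,0,0,0,0,-0.5],[2,0,0,0,0,0,-0.5],[1,0,0,0,0,0,-0.5],[0,0,0,0,0,0,-0.5],[0,0,0,0,0,0,-0.5],[0,0,0,0,0,0,-0.5]]'
python3 -m crank '[[0.5,0,0,0,0,0,-0.5],[0.5,0,0,0,0,0,-0.5],[0.5,0,0,0,0,0,-0.5],[0.5,0,0,0,0,0,-0.5],[0,0,0,0,0,0,-0.5],[0,0,0,0,0,0,-0.5],[0,0,0,0,0,0,-0.5],[0,0,0,0,0,0,-0.5],[0,0,0,0,0,0,-0.5],[0,0,0,0,0,0,-0.5]]'
```

```text
t: 28.3
tool_pos: [0.4846, 0.1217, 0.0137]
tool_rot: [-3.133, -0.226, 0.001]
contact_force: [-4.0, -0.4, 5.5]
opening: 0.0391
grip_force: 43.6
t: 29.13
tool_pos: [0.4863, 0.1219, 0.0137]
tool_rot: [-3.133, -0.226, 0.002]
contact_force: [-5.0, -1.7, 7.2]
opening: 0.0394
grip_force: 43.7
```

```bash
python3 -m crank '[[0.5,0,0,0,0,0,-0.5],[0.5,0,0,0,0,0,-0.5],[0.5,0,0,0,0,0,-0.5],[0.5,0,0,0,0,0,-0.5],[0,0,0,0,0,0,-0.5],[0,0,0,0,0,0,-0.5],[0,0,0,0,0,0,-0.5],[0,0,0,0,0,0,-0.5],[0,0,0,0,0,0,-0.5],[0,0,0,0,0,0,-0.5]]'
```

```text
t: 29.97
tool_pos: [0.4882, 0.1222, 0.0137]
tool_rot: [3.133, 0.226, -0.002]
contact_force: [-5.4, -1.0, 6.5]
opening: 0.0392
grip_force: 43.7
```

```bash
python3 -m crank '[[0.5,0,0,0,0,0,-0.5],[0.5,0,0,0,0,0,-0.5],[0.5,0,0,0,0,0,-0.5],[0.5,0,0,0,0,0,-0.5],[0,0,0,0,0,0,-0.5],[0,0,0,0,0,0,-0.5],[0,0,0,0,0,0,-0.5],[0,0,0,0,0,0,-0.5],[0,0,0,0,0,0,-0.5],[0,0,0,0,0,0,-0.5]]'
```

```text
t: 30.8
tool_pos: [0.4902, 0.1225, 0.0137]
tool_rot: [-3.133, -0.226, 0.002]
contact_force: [-4.8, -1.7, 6.3]
opening: 0.0392
grip_force: 43.7
```

```bash
python3 -m crank '[[0.5,0,0,0,0,0,-0.5],[0.5,0,0,0,0,0,-0.5],[0.5,0,0,0,0,0,-0.5],[0.5,0,0,0,0,0,-0.5],[0,0,0,0,0,0,-0.5],[0,0,0,0,0,0,-0.5],[0,0,0,0,0,0,-0.5],[0,0,0,0,0,0,-0.5],[0,0,0,0,0,0,-0.5],[0,0,0,0,0,0,-0.5]]'
```

```text
t: 31.63
tool_pos: [0.4922, 0.1228, 0.0138]
tool_rot: [3.133, 0.226, -0.002]
contact_force: [-4.6, -1.2, 6.9]
opening: 0.039
grip_force: 43.7
```

```bash
python3 -m crank '[[0.5,0,0,0,0,0,-0.5],[0.5,0,0,0,0,0,-0.5],[0.5,0,0,0,0,0,-0.5],[0.5,0,0,0,0,0,-0.5],[0.5,0,0,0,0,0,-0.5],[0.5,0,0,0,0,0,-0.5],[0,0,0,0,0,0,-0.5],[0,0,0,0,0,0,-0.5],[0,0,0,0,0,0,-0.5],[0,0,0,0,0,0,-0.5]]'
```

```text
t: 32.47
tool_pos: [0.4952, 0.1232, 0.0137]
tool_rot: [3.133, 0.226, -0.002]
contact_force: [-4.5, -1.0, 6.0]
opening: 0.0392
grip_force: 43.6
```

Go bar passed. Move on to the no-go bar, gently around it.

```bash
python3 -m crank '[[3,0,0,0,0,0,-0.5],[3,0,0,0,0,0,-0.5],[3,0,0,0,0,0,-0.5],[3,0,0,0,0,0,-0.5],[3,0,0,0,0,0,-0.5],[3,0,0,0,0,0,-0.5],[3,0,0,0,0,0,-0.5],[2,0,0,0,0,0,-0.5],[0,0,0,0,0,0,-0.5],[0,0,0,0,0,0,-0.5]]'
python3 -m crank '[[0.5,0,0,0,0,0,-0.5],[0.5,0,0,0,0,0,-0.5],[0.5,0,0,0,0,0,-0.5],[0.5,0,0,0,0,0,-0.5],[0.5,0,0,0,0,0,-0.5],[0.5,0,0,0,0,0,-0.5],[0.5,0,0,0,0,0,-0.5],[0.5,0,0,0,0,0,-0.5],[0,0,0,0,0,0,-0.5],[0,0,0,0,0,0,-0.5]]'
```

```text
t: 33.3
tool_pos: [0.5185, 0.1266, 0.0137]
tool_rot: [-3.133, -0.226, -0.001]
contact_force: [-1.9, 0.7, 5.4]
opening: 0.0395
grip_force: 43.6
t: 34.13
tool_pos: [0.5217, 0.127, 0.0137]
tool_rot: [3.133, 0.226, -0.002]
contact_force: [-5.5, -0.8, 7.9]
opening: 0.0392
grip_force: 43.8
```

```bash
python3 -m crank '[[0.5,0,0,0,0,0,-0.5],[0.5,0,0,0,0,0,-0.5],[0.5,0,0,0,0,0,-0.5],[0.5,0,0,0,0,0,-0.5],[0.5,0,0,0,0,0,-0.5],[0.5,0,0,0,0,0,-0.5],[0,0,0,0,0,0,-0.5],[0,0,0,0,0,0,-0.5],[0,0,0,0,0,0,-0.5],[0,0,0,0,0,0,-0.5]]'
```

```text
t: 34.97
tool_pos: [0.5247, 0.1275, 0.0137]
tool_rot: [3.133, 0.226, -0.002]
contact_force: [-5.4, -1.0, 8.0]
opening: 0.039
grip_force: 43.8
```

```bash
python3 -m crank '[[0.5,0,0,0,0,0,-0.5],[0.5,0,0,0,0,0,-0.5],[0.5,0,0,0,0,0,-0.5],[0.5,0,0,0,0,0,-0.5],[0.5,0,0,0,0,0,-0.5],[0.5,0,0,0,0,0,-0.5],[0,0,0,0,0,0,-0.5],[0,0,0,0,0,0,-0.5],[0,0,0,0,0,0,-0.5],[0,0,0,0,0,0,-0.5]]'
```

```text
t: 35.8
tool_pos: [0.5277, 0.1279, 0.0137]
tool_rot: [3.133, 0.226, -0.002]
contact_force: [-4.6, -0.4, 7.4]
opening: 0.0392
grip_force: 43.8
```

```bash
python3 -m crank '[[0.5,0,0,0,0,0,-0.5],[0.5,0,0,0,0,0,-0.5],[0.5,0,0,0,0,0,-0.5],[0.5,0,0,0,0,0,-0.5],[0,0,0,0,0,0,-0.5],[0,0,0,0,0,0,-0.5],[0,0,0,0,0,0,-0.5],[0,0,0,0,0,0,-0.5],[0,0,0,0,0,0,-0.5],[0,0,0,0,0,0,-0.5]]'
```

```text
t: 36.63
tool_pos: [0.5297, 0.1282, 0.0137]
tool_rot: [3.133, 0.226, -0.002]
contact_force: [-5.6, -0.3, 8.3]
opening: 0.0392
grip_force: 43.8
```

```bash
python3 -m crank '[[1,0,0,0,0,0,-0.5],[1,0,0,0,0,0,-0.5],[1,0,0,0,0,0,-0.5],[1,0,0,0,0,0,-0.5],[0,0,0,0,0,0,-0.5],[0,0,0,0,0,0,-0.5],[0,0,0,0,0,0,-0.5],[0,0,0,0,0,0,-0.5],[0,0,0,0,0,0,-0.5],[0,0,0,0,0,0,-0.5]]'
```

```text
t: 37.47
tool_pos: [0.5338, 0.1288, 0.0137]
tool_rot: [3.133, 0.226, -0.001]
contact_force: [-3.4, -0.7, 6.7]
opening: 0.0392
grip_force: 43.7
```

```bash
python3 -m crank '[[1,0,0,0,0,0,-0.5],[1,0,0,0,0,0,-0.5],[1,0,0,0,0,0,-0.5],[1,0,0,0,0,0,-0.5],[1,0,0,0,0,0,-0.5],[1,0,0,0,0,0,-0.5],[1,0,0,0,0,0,-0.5],[1,0,0,0,0,0,-0.5],[0,0,0,0,0,0,-0.5],[0,0,0,0,0,0,-0.5]]'
```

```text
t: 38.3
tool_pos: [0.5417, 0.1299, 0.0137]
tool_rot: [-3.133, -0.226, 0.002]
contact_force: [-4.6, -0.4, 6.1]
opening: 0.0394
grip_force: 43.7
```

```bash
python3 - <<'E'
from h import *
im=get_image("top"); hsv=cv2.cvtColor(im,cv2.COLOR_RGB2HSV)
delta(0,0)
# strip of top image beyond second bar, along the gauge axis: brightness profile
a=.145;O=np.array([552,131.5])
for y in(-14,0,14):
    print(y,[int(im[int(round(v)),int(round(u))].mean()) for u,v in [proj("top",np.array([O[0]+x*np.cos(a)-y*np.sin(a),O[1]+x*np.sin(a)+y*np.cos(a),34])/1000)[0] for x in range(54,110,4)]])
E
```

```text
pos [541.7 129.9  13.7] yaw 0.144 tilt [-0.001 -0.   ] shift [-5.547e+02  5.090e+01  5.000e-01] turn None q6 1.53 F [-5.  -1.5  7.2]
-14 [66, 65, 60, 57, 54, 52, 140, 167, 175, 175, 175, 173, 173, 163]
0 [66, 65, 60, 59, 56, 64, 104, 150, 172, 171, 171, 170, 170, 169]
14 [67, 64, 62, 58, 53, 51, 81, 134, 130, 129, 132, 139, 154, 156]
```

It came out past the second bar without a stop, so it's too low (22 mm): reject. Withdraw and carry it to the empty half of the pan.

```bash
python3 -m crank '[[-3,0,-0.5,0,0,0,-0.5],[-8,0,-0.5,0,0,0,-0.5],[-14,0,0,0,0,0,-0.5],[-15,0,0,0,0,0,-0.5],[-15,0,0,0,0,0,-0.5],[-15,0,0,0,0,0,-0.5],[-15,0,0,0,0,0,-0.5],[-3,0,-15,0,0,0,-0.5],[0,0,-30,0,0,0,-0.5],[0,0,-35,0,0,0,-0.5]]' 45
python3 -m crank '[[0,40,0,0,0,0.046,-0.5],[10,40,0,0,0,0.046,-0.5],[10,40,0,0,0,0,-0.5],[10,40,0,0,0,0,-0.5],[10,40,0,0,0,0,-0.5],[10,40,0,0,0,0,-0.5],[10,40,0,0,0,0,-0.5],[0,0,0,0,0,0,-0.5],[0,0,0,0,0,0,-0.5],[0,0,0,0,0,0,-0.5]]'
python3 -c "
from h import *
delta(524.9,-168.5,.052)"
```

```text
t: 39.18
tool_pos: [0.451, 0.1169, 0.0915]
tool_rot: [3.133, 0.226, -0.011]
contact_force: [0.7, 0.7, -1.4]
opening: 0.039
grip_force: 45.7
t: 40.02
tool_pos: [0.5336, -0.1579, 0.0932]
tool_rot: [-3.139, -0.08, 0.003]
contact_force: [-0.1, 0.3, -1.2]
opening: 0.039
grip_force: 46.1
pos [ 533.6 -157.9   93.2] yaw 0.051 tilt [-0.002  0.001] shift [-9.3 10.1  0. ] turn -0.001 q6 1.1 F [-0.1  0.3 -1.2]
```

```bash
python3 -m crank '[[-5,6,0,0,0,0,-0.5],[-4,4,0,0,0,0,-0.5],[0,0,15,0,0,0,-0.5],[0,0,20,0,0,0,-0.5],[0,0,20,0,0,0,-0.5],[0,0,15,0,0,0,-0.5],[0,0,5,0,0,0,-0.5],[0,0,0,0,0,0,-0.5],[0,0,0,0,0,0,-0.5],[0,0,0,0,0,0,-0.5]]'
python3 -c "
from h import *
delta(524.9,-168.5,.052)"
```

```text
t: 40.85
tool_pos: [0.5272, -0.169, 0.0208]
tool_rot: [3.139, 0.082, 0.004]
contact_force: [0.3, -0.1, -1.7]
opening: 0.0389
grip_force: 46.1
pos [ 527.2 -169.    20.8] yaw 0.052 tilt [ 0.002 -0.001] shift [-2.3 -0.6 -0. ] turn 0.0 q6 1.07 F [ 0.3 -0.1 -1.7]
```

```bash
python3 -m crank '[[0,0,4,0,0,0,-0.5],[0,0,4,0,0,0,-0.5],[0,0,3,0,0,0,-0.5],[0,0,2,0,0,0,-0.5],[0,0,1,0,0,0,-0.5],[0,0,0.8,0,0,0,-0.5],[0,0,0.7,0,0,0,-0.5],[0,0,0,0,0,0,-0.5],[0,0,0,0,0,0,-0.5],[0,0,0,0,0,0,-0.5]]'
```

```text
t: 41.68
tool_pos: [0.5262, -0.1688, 0.0047]
tool_rot: [-3.14, -0.082, 0.001]
contact_force: [-4.4, 1.5, 5.3]
opening: 0.039
grip_force: 47.0
```

On the pan floor (5 N). Release with a small opening, rise and clear the view.

```bash
python3 -m crank '[[0,0,0,0,0,0,0.2],[0,0,0,0,0,0,0.2],[0,0,0,0,0,0,0.2],[0,0,0,0,0,0,0.2],[0,0,0,0,0,0,0.2],[0,0,-5,0,0,0,0.2],[0,0,-15,0,0,0,0.2],[0,0,-25,0,0,0,0.2],[0,0,-35,0,0,0,0.2],[0,0,-40,0,0,0,0.2]]'
python3 -m crank '[[0,-40,-20,0,0,0,0.2],[-10,-40,0,0,0,0,0.2],[-10,-40,0,0,0,0,0.2],[-10,-40,0,0,0,0,0.2],[0,-40,0,0,0,0,0.2],[0,-40,0,0,0,0,0.2],[0,-40,0,0,0,0,0.2],[0,0,0,0,0,0,0.2],[0,0,0,0,0,0,0.2],[0,0,0,0,0,0,0.2]]'
python3 - <<'E'
from h import *
delta(0,0)
im=get_image("top");g=cv2.cvtColor(im,cv2.COLOR_RGB2GRAY)
hi=cv2.morphologyEx(((np.abs(g.astype(float)-cv2.GaussianBlur(g,(0,0),6))>14)*255).astype(np.uint8),cv2.MORPH_CLOSE,np.ones((5,5)))
for k,c,a,hx,z,r in[("pan",(547.3,-126.9),.052,80,.025,(362,164,416,224)),("tray",(475.7,-366.2),-.16,78,.031,(444,193,492,240))]:
    s=np.zeros_like(hi);x0,y0,x1,y1=r;s[y0:y1,x0:x1]=hi[y0:y1,x0:x1]
    for ct in cv2.findContours(s,cv2.RETR_EXTERNAL,cv2.CHAIN_APPROX_NONE)[0]:
        if cv2.contourArea(ct)<150: continue
        P=ray("top",ct[:,0],z)[:,:2]*1000-c; Q=P@np.array([[np.cos(a),-np.sin(a)],[np.sin(a),np.cos(a)]])
        b=cv2.minAreaRect(Q.astype(np.float32)); print(k,np.round(b[0],1),np.round(b[1],1),round(b[2],1))
print("mat left:",int((g[194:246,199:252]>85).sum()))
E
```

```text
t: 42.52
tool_pos: [0.5246, -0.168, 0.1232]
tool_rot: [-3.139, -0.081, 0.006]
contact_force: [1.0, -0.7, -0.3]
opening: 0.0512
grip_force: 0.0
t: 43.35
tool_pos: [0.482, 0.1066, 0.1427]
tool_rot: [3.14, 0.083, 0.0]
contact_force: [-0.8, -1.1, 0.5]
opening: 0.0513
grip_force: 0.0
pos [482.  106.6 142.7] yaw 0.053 tilt [ 0. -0.] shift [-4.869e+02  8.110e+01 -1.000e-01] turn None q6 1.59 F [-0.8 -1.1  0.5]
pan [ 1.3 -2.3] [161.7 181.7] 85.2
tray [12.6  2.1] [ 79.3 160.6] 72.7
mat left: 0
```

```bash
python3 - <<'E'
from h import *
im=get_image("top");g=cv2.cvtColor(im,cv2.COLOR_RGB2GRAY).astype(np.float32)
for k,c,a,z in[("pan",(547.3,-126.9),.052,.022),("tray",(475.7,-366.2),-.16,.028)]:
    for nm,rng in[("y",[(x,y) for y in range(-80,81,5) for x in range(-30,31,10)]),]:
        X=np.array([[c[0]+x*np.cos(a)-y*np.sin(a),c[1]+x*np.sin(a)+y*np.cos(a),z*1000] for x,y in rng])/1000
        uv=proj("top",X).astype(np.float32); v=cv2.remap(g,uv[:,:1],uv[:,1:],cv2.INTER_LINEAR).reshape(-1,7)
        print(k,dict(zip(range(-80,81,5),v.mean(1).astype(int).tolist())))
    X=np.array([[c[0]+x*np.cos(a)-y*np.sin(a),c[1]+x*np.sin(a)+y*np.cos(a),z*1000] for x in range(-80,81,5) for y in ((-56,-52,-48,-41,-34,-30,-26) if k=="pan" else(-15,-10,-5,0,5,10,15))])/1000
    uv=proj("top",X).astype(np.float32); v=cv2.remap(g,uv[:,:1],uv[:,1:],cv2.INTER_LINEAR).reshape(-1,7); print(" x std",dict(zip(range(-80,81,5),v.std(1).astype(int).tolist())))
E
```

```text
pan {-80: 165, -75: 175, -70: 174, -65: 175, -60: 167, -55: 143, -50: 141, -45: 138, -40: 147, -35: 151, -30: 143, -25: 142, -20: 132, -15: 151, -10: 175, -5: 175, 0: 176, 5: 176, 10: 176, 15: 177, 20: 178, 25: 162, 30: 148, 35: 142, 40: 142, 45: 155, 50: 154, 55: 146, 60: 145, 65: 133, 70: 164, 75: 180, 80: 173}
 x std {-80: 8, -75: 2, -70: 0, -65: 1, -60: 9, -55: 21, -50: 11, -45: 7, -40: 16, -35: 15, -30: 6, -25: 5, -20: 5, -15: 6, -10: 4, -5: 6, 0: 6, 5: 6, 10: 5, 15: 3, 20: 5, 25: 6, 30: 7, 35: 13, 40: 24, 45: 11, 50: 8, 55: 13, 60: 13, 65: 4, 70: 1, 75: 1, 80: 3}
tray {-80: 118, -75: 94, -70: 125, -65: 129, -60: 129, -55: 130, -50: 130, -45: 131, -40: 131, -35: 131, -30: 132, -25: 133, -20: 146, -15: 140, -10: 140, -5: 138, 0: 124, 5: 135, 10: 141, 15: 139, 20: 134, 25: 101, 30: 113, 35: 131, 40: 132, 45: 132, 50: 132, 55: 132, 60: 132, 65: 132, 70: 132, 75: 131, 80: 127}
 x std {-80: 3, -75: 0, -70: 0, -65: 2, -60: 16, -55: 19, -50: 13, -45: 15, -40: 22, -35: 13, -30: 9, -25: 8, -20: 8, -15: 6, -10: 7, -5: 9, 0: 8, 5: 7, 10: 5, 15: 5, 20: 7, 25: 10, 30: 9, 35: 10, 40: 16, 45: 14, 50: 12, 55: 16, 60: 7, 65: 0, 70: 0, 75: 1, 80: 3}
```

The pan holds sinks at y ≈ -38 and +46 mm, x from about -58 to +62 mm, and the tray sink is centred. All well inside the limits.

```bash
python3 -c "
from station import ctrl
print(ctrl.finish_job())"
```

```text
the job is handed in; nothing more can be done
None
```

The job is handed in: the first sink stopped at the no-go bar and lies in the plastic tray, the second passed both bars and lies in the steel pan beside the earlier reject, with the clock at about 43 s of the 72 s limit; the hand-in call returned no verdict.

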